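# Clamp a ribbed sleeve in the leak-test fixture

## Robot

A 7-joint arm with a two-finger parallel gripper is mounted at the origin on the work surface. World frame = base frame: x ahead of the robot, y to its left, z up, the work surface at z = 0. Lengths are in m, angles in rad, forces in N, time in s.
With the tool pointing down it reaches from about 0.4 to 0.85 m from the base axis. Payload 4.4 kg.
Tool frame: the origin (TCP) lies on the centre line of the jaws, within the pads' length; the fingertips stand 22 mm ahead of it and the grasp point (between the pads) lies 3 mm ahead of it (ctrl.tip_extent is the z of the fingertips in the tool frame, in m); z points along the fingers, y is the line along which they close (so a half turn about z gives the same grasp; the last joint's range is limited). The gripper opens to 94 mm and grips with 3 to 60 N. Pads are 16 mm wide; open, the fingers measure 119 mm over their backs; the gripper's body (75 mm by 177 mm) begins 78 mm behind the grasp point.
Start: joints at [-1.288, 0.628, 0.038, 1.517, -0.027, 0.996, -0.02], TCP at [0.222, 0.611, 0.227] pointing down, gripper open.
Joint ranges: [-3.06, 3.06], [-0.37, 2.12], [-1.25, 1.32], [0.18, 2.47], [-1.1, 4.24], [0.23, 1.98], [-2.94, 2.94]. Speed limits (rad/s): [2.57, 2.57, 3.14, 3.14, 3.14, 3.14, 3.14].

## Interface

Orientations are given as a unit quaternion [w, x, y, z].
In Python, from plant import ctrl gives the robot as it stands.
- The arm moves only by the tool servo_tool, never from a script. Its argument "deltas" is a list of rows, each a list of 2 entries, a list of its own where there are three numbers: the shift along the tool's x, y, z each as a share of 0.15 m, from -1 to 1, then the turn, a rotation vector about the tool's x, y, z each as a share of 90 degrees, from -1 to 1. In form: [[[tx, ty, tz], [ax, ay, az]], ...]. A call has 1 to 20 rows; each row is the pose to reach, as a shift and turn from the pose commanded when the call began, along the tool's axes at that moment; what a row does not reach only later rows make up. A row lasts 1/8 s, in which the tool goes at most 62.5 mm and 10.7 degrees, less where a joint would pass 70% of its speed; a pose out of reach is approached as far as the arm can. A call with a number of a shift or a turn outside -1 to 1 is refused whole. A call with a gripper value outside its range is refused whole. "gripper" is the opening, from -1 (shut) to 1 (fully open), set as the call begins (left out, the last holds). The fingers move at their own pace and stop on an object; the grip force is fixed at half the most. Time passes only in rows, so rows that repeat a pose let the fingers close. It gives the time, the measured TCP pose, the force, the opening and the grip force at its end, in the units of the state.
- ctrl.read_state(): the state, without advancing time (a new reading comes with each control period).
- ctrl.camera(name): name is "scene" or "top" or "wrist"; returns a dict with "img" (400x640x3 uint8, blue, green, red), "fx", "fy", "cx", "cy" (pixels), "extrinsics" (4x4, takes a point from camera to world coordinates). Camera axes: x right, y down, z forward; pixel columns grow to the right and rows downward; lengths in m; the calibration is good to about 2 mm. A picture is of the moment at which its call begins. There is no depth.
- ctrl.job_done(): hands the job in; it is judged then, once.
The state is a dict: "time": time; "joint_pos": joint angles; "joint_vel": joint speeds; "joint_torque": joint torques, N m; "ee_pos": TCP position; "ee_rot": TCP orientation; "ft_force": force on the tool from outside, world axes, zero at the start; "ft_torque": the same for the moment, N m; "width": opening from 0.0 (shut) to 1.0 (fully open); "finger_force": force on a finger pad.
Only numpy, scipy, OpenCV 4.12 (cv2) and the standard library are available. Lean on these libraries where they do the work, as an engineer would, in place of code of your own. Each camera call takes 0.05 s, during which the arm holds its last target. There are 200 camera calls.

## Task

First push the white ribbed sleeve along the blue channel of the test fixture until it is fully home against the stop, sliding it without lifting or tipping it over. Then push the red handle of the toggle clamp down past its dead point until it snaps into lock and the round seal plate presses on the sleeve's mouth. Use the fingers only to push, leave everything else where it stands, and finish clear of the fixture.

Things in the scene. Friction and masses are not known exactly. Their poses are not given: they have to be found in the camera images.
- fixture: leak-test fixture fixed to the bench; place and yaw vary. Origin: bench top (z = 0) under the nest centre; x axis along the channel towards the stop (away from the robot), z up. Aluminium base 10 mm thick, x -125 to +55, y -50 to +50 mm. Blue side rails: inner faces y = -38 and +38 mm, 8 mm thick, tops 30 mm above the bench, x -110 to +40 mm.
- stop (a point): middle of the top edge of the blue stop block's face that the sleeve meets when home: x = 35.5, y = 0, z = 45 mm in the fixture's frame. The block is 14 mm thick and as wide as the base.
- sleeve: white ribbed plastic sleeve to be tested, an upright open tube 70 mm tall and 70 mm in diameter at foot and ribs, about 150 g. Origin: centre of its underside; z up. It starts upright on the base in the channel, 45 to 80 mm short of home; home is x = 0, y = 0, z = 10 mm in the fixture's frame.
- lever (a joint): angle of the clamp handle (rad): 0 = open, at rest against the open stop; 0.838 = locked against the lower stop. Over-centre spring: the dead point lies at about 0.55; short of it the handle springs back to 0, beyond it it snaps down to 0.838 by itself and stays. Starting it takes 10 to 13 N straight down at the push point, less as it moves.
- lever_push (a point): point on the axis of the clamp's red round handle (22 mm diameter), 90 mm from its pivot; a good place to push. The handle points to the fixture's +y, 42 degrees above level when open, 6 degrees below when locked; its red part reaches from 50 to 146 mm from the pivot. Only this point's position matters.
- pivot (a point): pivot of the clamp handle on the steel clamp post: x = 0, y = +98, z = 100 mm in the fixture's frame; hinge axis along the fixture's x. The post takes up x -22 to +22, y +63 to +113 mm, up to 105 mm above the bench, beside the channel.
- plate: round black rubber and steel seal plate, 72 mm diameter, on the clamp's arm. At the start it stands upright over the post, up to 215 mm above the bench, at y = +53 to +89 mm in the fixture's frame. Driven by the handle it swings down onto the sleeve's mouth (80 mm above the bench) and presses on a spring with about 2 N when locked. Do not push it.
- spare_a: spare white ribbed sleeve like the one to be tested (70 mm diameter, 70 mm tall) standing behind the fixture; leave it. Origin: centre of its underside
- spare_b: second spare white ribbed sleeve (70 mm diameter, 70 mm tall) standing behind the fixture; leave it. Origin: centre of its underside
- tall_connector: tall white ribbed connector, foot 84 mm diameter, 130 mm tall, standing to the right of the fixture; leave it. Origin: centre of its underside
- seal_box: small open green plastic box, 90 x 70 x 35 mm, to the right of the fixture; leave it. Origin: centre of its underside
- screwdriver: yellow-handled screwdriver 180 mm long lying on the bench in front of the clamp handle; leave it. Origin: centre of its underside
- grease_jar: jar 56 mm diameter, 70 mm tall with blue cap, beyond the end of the clamp handle; leave it. Origin: centre of its underside
- seal_ring: black rubber ring 68 mm outside diameter, 12 mm high, lying on the bench; leave it. Origin: centre of its underside
There are look-alikes about, which are no part of the job. Leave any black or orange look-alike of the sleeve alone.

How it is judged:
By the outcome, as a careful person would: the job done as asked, in the order asked, and still so for the second after the job is handed in, with the robot touching nothing.
It also fails if it takes over 48 s, if anything falls off the work surface, if the arm or the gripper's body presses on something with over 40 N, if the wrist force passes 120 N, or if a joint passes its speed limit or range.

## Working session

There is one attempt and no reset: what is moved stays moved. The work goes in short steps, Python scripts to look and compute and a tool call to move; the robot and the scene stay as the last step left them, time stands still between calls to the robot, and variables do not carry over. Pictures are saved under pics/ and viewed, at most 10 in all, crops included, and the job is handed in when it is done.

Besides the shell and the picture viewer there is one more tool, called after "Request:" by a JSON object that holds its "name" and its "arguments", one argument or row to a line. servo_tool: Moves the arm, as the interface text tells. Its arguments: {"type":"object","properties":{"deltas":{"type":"array"},"gripper":{"type":"number"}},"required":["deltas"]}

```bash
ls; mkdir -p pics; python3 - <<'E'
from plant import ctrl
import cv2,numpy as np
for n in("scene","top"):
    c=ctrl.camera(n);cv2.imwrite(f"pics/{n}0.png",c["img"]);print(n,c["fx"],c["cx"],c["cy"],np.round(c["extrinsics"],3).tolist())
s=ctrl.read_state();print(s["ee_pos"],s["ee_rot"],s["time"])
E
```

```text
pics
scene 369.21874491276367 313.0329096089796 193.8475918314426 [[0.506, 0.681, -0.529, 1.041], [0.863, -0.406, 0.302, -0.245], [-0.009, -0.61, -0.793, 0.827], [0.0, 0.0, 0.0, 1.0]]
top 426.27356785821775 314.69533353014197 201.45207552916784 [[-0.017, -0.986, 0.167, 0.419], [-1.0, 0.014, -0.022, 0.03], [0.02, -0.167, -0.986, 1.098], [0.0, 0.0, 0.0, 1.0]]
[0.22193415 0.61036386 0.22668345] [-1.34704045e-04  1.73514653e-01  9.84830948e-01 -8.07191001e-04] 0.1
```

View pics/scene0.png

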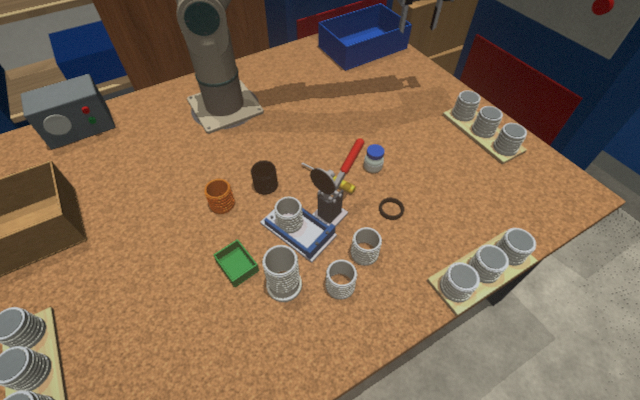

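View pics/top0.png

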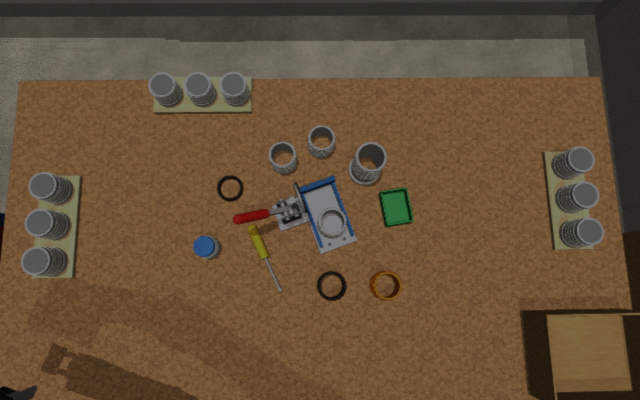

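```bash
python3 - <<'E'
import cv2
i=cv2.imread("pics/top0.png")[165:305,225:415];cv2.imwrite("pics/c1.png",cv2.resize(i,None,fx=4,fy=4,interpolation=cv2.INTER_CUBIC))
i=cv2.imread("pics/scene0.png")[130:265,230:420];cv2.imwrite("pics/c2.png",cv2.resize(i,None,fx=4,fy=4,interpolation=cv2.INTER_CUBIC))
E
```

```text
(no output)
```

View pics/c1.png

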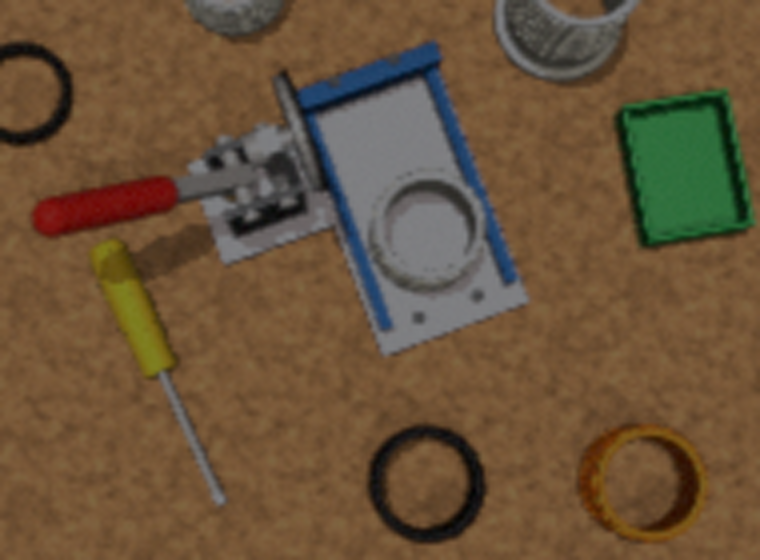

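View pics/c2.png

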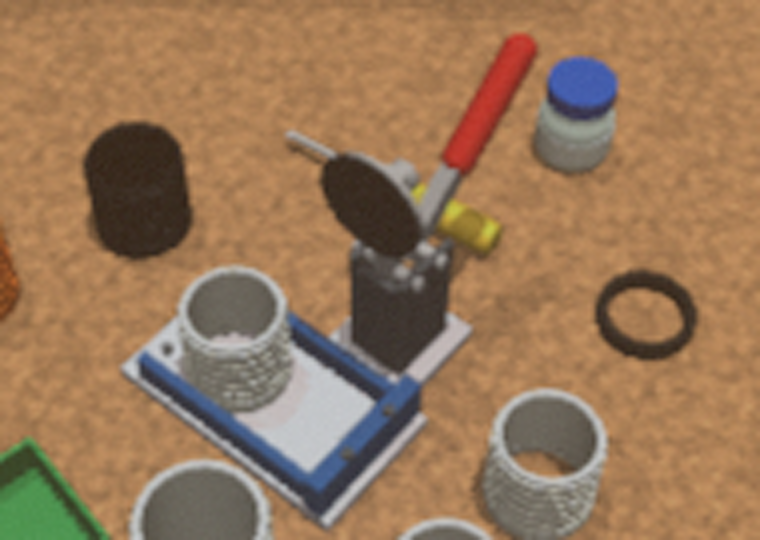

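```bash
cat > h.py <<'E'
from plant import ctrl
import numpy as np
from scipy.optimize import least_squares
from scipy.spatial.transform import Rotation as R
def proj(c,P):
    E=np.array(c["extrinsics"]);q=(np.atleast_2d(P)-E[:3,3])@E[:3,:3]
    return np.c_[q[:,0]/q[:,2]*c["fx"]+c["cx"],q[:,1]/q[:,2]*c["fy"]+c["cy"]]
def ray(c,uv,z):
    E=np.array(c["extrinsics"]);d=E[:3,:3]@[(uv[0]-c["cx"])/c["fx"],(uv[1]-c["cy"])/c["fy"],1]
    return E[:3,3]+d*(z-E[2,3])/d[2]
def F(p,P):
    P=np.atleast_2d(P)*1e-3;s,co=np.sin(p[2]),np.cos(p[2])
    return np.c_[p[0]+co*P[:,0]-s*P[:,1],p[1]+s*P[:,0]+co*P[:,1],P[:,2]]
E
python3 - <<'E'
from h import *
u=lambda a,o:(np.array(a)+.5)/4-.5+o
t,s=ctrl.camera("top"),ctrl.camera("scene")
tp=[([-125,50,10],(385,355)),([-125,-50,10],(527,300)),([-110,42,30],(384,329)),([-110,-42,30],(510,281)),([35.5,50,45],(303,106)),([35.5,-50,45],(440,65))]
sp=[([-125,-50,10],(123,369)),([55,-50,10],(327,525)),([49.5,50,45],(420,382)),([49.5,-50,45],(322,492))]
f=lambda p:np.r_[(proj(t,F(p,[a for a,_ in tp]))-u([b for _,b in tp],[225,165])).ravel(),(proj(s,F(p,[a for a,_ in sp]))-u([b for _,b in sp],[230,130])).ravel()]
r=least_squares(f,[.5,0,0.3],loss="soft_l1");print(r.x,np.round(r.fun.reshape(-1,2) if r.fun.size>1 else f(r.x).reshape(-1,2),2).tolist())
p=r.x
a=ray(t,u((428,230),[225,165]),.08);b=ray(s,u((233,313),[230,130]),.08);
for w in(a,b):
  d=w[:2]-p[:2];c,q=np.cos(p[2]),np.sin(p[2]);print("sleeve",w,"fix",c*d[0]+q*d[1],-q*d[0]+c*d[1])
L=42*np.pi/180;pp=F(p,[0,98+90*np.cos(L),100+90*np.sin(L)]);print("push",pp,(proj(t,pp)-[225,165])*4,(proj(s,pp)-[230,130])*4)
print("home",F(p,[0,0,0]))
st=ctrl.read_state();print(R.from_quat(np.roll(st["ee_rot"],-1)).as_matrix().round(3),ctrl.tip_extent)
E
```

```text
[ 0.60343209 -0.01209127  0.33624191] [[-0.91, -0.03], [0.26, 0.13], [0.51, -0.69], [0.33, -0.26], [-2.18, 1.25], [0.75, -1.8], [-0.68, -0.82], [0.06, -0.24], [0.9, 0.14], [-0.63, -0.19]]
sleeve [ 0.53984872 -0.03330781  0.08      ] fix -0.0670230049080339 0.0009503741075444147
sleeve [ 0.54850306 -0.03592185  0.08      ] fix -0.05971577738626627 -0.004372713438617112
push [[0.54903029 0.14355852 0.16022175]] [[115.4409429 199.4021316]] [[482.04702531 114.34942892]]
home [[ 0.60343209 -0.01209127  0.        ]]
[[-0.94   0.342 -0.   ]
 [ 0.342  0.94  -0.001]
 [-0.    -0.001 -1.   ]] 0.022
```

```bash
cat >> h.py <<'E'
def go(p,P,yaw=None):
    """remaining shift (tool axes, share of .15) and turn (share of 90deg) so fingertips reach fixture point P (mm), tool y along fixture x"""
    st=ctrl.read_state();M=R.from_quat(np.roll(st["ee_rot"],-1)).as_matrix()
    D=F(p,P)[0]+[0,0,ctrl.tip_extent]-st["ee_pos"];c,s=np.cos(p[2]),np.sin(p[2])
    T=np.array([[s,c,0],[-c,s,0],[0,0,-1]])
    print("t",st["time"],"pos",np.round(st["ee_pos"],4),"F",np.round(st["ft_force"],1),"shift",np.round(M.T@D/.15,3),"turn",np.round(R.from_matrix(M.T@T).as_rotvec()/(np.pi/2),3))
E
python3 - <<'E'
from h import *
u=lambda a,o:(np.array(a)+.5)/4-.5+o
t,s=ctrl.camera("top"),ctrl.camera("scene")
tp=[([-125,50,10],(385,355)),([-125,-50,10],(527,300)),([-110,42,30],(384,329)),([-110,-42,30],(510,281)),([49.5,-50,45],(438,42))]
sp=[([-125,-50,10],(123,369)),([55,-50,10],(327,525)),([49.5,50,45],(420,382)),([49.5,-50,45],(322,492))]
f=lambda p:np.r_[(proj(t,F(p,[a for a,_ in tp]))-u([b for _,b in tp],[225,165])).ravel(),(proj(s,F(p,[a for a,_ in sp]))-u([b for _,b in sp],[230,130])).ravel()]
r=least_squares(f,[.5,0,0.3],loss="soft_l1",f_scale=.5);p=r.x;print(p,f(p).reshape(-1,2).round(2).tolist());np.save("p.npy",p)
for n,px in(("sleeve",(428,230)),("black",(427,483))):
  w=ray(t,u(px,[225,165]),.08 if n=="sleeve" else .07);d=w[:2]-p[:2];c,q=np.cos(p[2]),np.sin(p[2]);print(n,c*d[0]+q*d[1],-q*d[0]+c*d[1])
go(p,[-130,0,245])
E
```

```text
[ 0.60325383 -0.01210032  0.33566699] [[-0.94, 0.04], [0.25, 0.22], [0.49, -0.62], [0.31, -0.17], [-0.68, -1.04], [-0.7, -0.89], [0.0, -0.29], [0.86, 0.11], [-0.69, -0.24]]
sleeve -0.0668522511416392 0.0008616687671263237
black -0.20685616233387535 0.053459655121990975Traceback (most recent call last):
  File "<stdin>", line 10, in <module>
  File "h.py", line 19, in go
    print("t",st["time"],"pos",np.round(st["ee_pos"],4),"F",np.round(st["ft_force"],1),"shift",np.round(M.T@D/.15,3),"turn",np.round(R.from_matrix(M.T@T).as_rotvec()/(np.pi/2),3))
                                                                                                                                     ~~~~~~~~~~~~~^^^^^^^
  File "scipy/spatial/transform/_rotation.pyx", line 1143, in scipy.spatial.transform._rotation.Rotation.from_matrix
ValueError: Non-positive determinant (left-handed or null coordinate frame) in rotation matrix 0: [[-6.32263586e-01 -7.74753353e-01 -2.22793883e-05]
 [-7.74753221e-01  6.32263461e-01  6.02817734e-04]
 [ 4.52948617e-04 -3.98400730e-04  9.99999818e-01]].
```

```bash
sed -i 's/\[\[s,c,0\],\[-c,s,0\]/[[-s,c,0],[c,s,0]/' h.py; python3 -c "
from h import *
go(np.load('p.npy'),[-130,0,245])"
```

```text
t 0.3 pos [0.222  0.6107 0.2272] F [ 0.3 -0.2 -0. ] shift [-3.136 -3.582 -0.264] turn [-0.     0.     0.564]
```

Request:
{"name": "servo_tool", "arguments": {
  "deltas": [
    [[-0.3,-0.35,-0.3],[0,0,0]],
    [[-0.55,-0.6,-0.3],[0,0,0]],
    [[-0.8,-0.9,-0.3],[0,0,0]],
    [[-0.8,-0.9,-0.3],[0,0,0]]
  ],
  "gripper": -1
}}

```text
time: 0.8
ee_pos: [0.2913, 0.4383, 0.2731]
ee_rot: [0.001, 0.177, 0.984, -0.001]
ft_force: [-0.1, 0.4, 0.0]
width: 0.609
finger_force: 0.0
```

Request:
{"name": "servo_tool", "arguments": {
  "deltas": [
    [[-0.3,-0.35,0],[0,0,0]],
    [[-0.55,-0.6,0],[0,0,0]],
    [[-0.8,-0.9,0],[0,0,0]],
    [[-0.8,-0.9,0],[0,0,0]]
  ]
}}

```text
time: 1.3
ee_pos: [0.3569, 0.2718, 0.2727]
ee_rot: [0.0, 0.177, 0.984, -0.0]
ft_force: [0.4, -0.0, 0.2]
width: 0.182
finger_force: 0.0
```

Request:
{"name": "servo_tool", "arguments": {
  "deltas": [
    [[-0.3,-0.35,0],[0,0,0]],
    [[-0.55,-0.6,0],[0,0,0]],
    [[-0.8,-0.9,0],[0,0,0]],
    [[-0.8,-0.9,0],[0,0,0]]
  ]
}}

```text
time: 1.8
ee_pos: [0.4238, 0.1048, 0.2726]
ee_rot: [0.001, 0.177, 0.984, -0.0]
ft_force: [0.1, 0.4, 0.1]
width: 0.008
finger_force: 0.0
```

```bash
python3 -c "
from h import *
go(np.load('p.npy'),[-130,0,245])
print(ctrl.read_state()['joint_pos'])"
```

```text
t 1.8 pos [0.4238 0.1048 0.2726] F [0.1 0.4 0.1] shift [-0.725 -0.867  0.039] turn [0.    0.001 0.56 ]
[-0.44591342  0.26653378  0.17544652  2.02205328 -0.05946582  0.85673161
  0.97791053]
```

Request:
{"name": "servo_tool", "arguments": {
  "deltas": [
    [[-0.3,-0.35,0],[0,0,0.1]],
    [[-0.55,-0.6,0],[0,0,0.2]],
    [[-0.725,-0.867,0],[0,0,0.3]],
    [[-0.725,-0.867,0],[0,0,0.42]],
    [[-0.725,-0.867,0],[0,0,0.5]],
    [[-0.725,-0.867,0],[0,0,0.56]],
    [[-0.725,-0.867,0],[0,0,0.56]]
  ]
}}

```text
time: 2.68
ee_pos: [0.4806, -0.0495, 0.2722]
ee_rot: [-0.0, 0.574, 0.819, 0.0]
ft_force: [0.1, 0.5, 0.5]
width: 0.003
finger_force: 0.0
```

```bash
python3 - <<'E'
from h import *
p=np.load('p.npy');go(p,[-130,0,25]);print(ctrl.read_state()['joint_pos'])
import cv2
c=ctrl.camera("wrist");cv2.imwrite("pics/w1.png",c["img"])
print(proj(c,F(p,[[-110,38,30],[-110,-38,30],[-67,0,80],[0,0,10],[35.5,0,45]])).round().tolist())
E
```

```text
t 2.675 pos [ 0.4806 -0.0495  0.2722] F [0.1 0.5 0.5] shift [-0.035 -0.013  1.501] turn [ 0.    -0.     0.007]
[-0.27720956  0.35937724  0.43951392  1.91800409 -0.19227801  0.90507276
  0.60426692]
[[336.0, 148.0], [335.0, 206.0], [375.0, 187.0], [416.0, 176.0], [453.0, 181.0]]
```

View pics/w1.png

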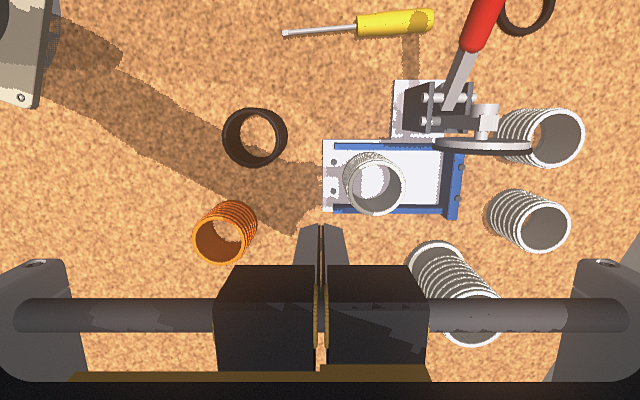

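```bash
python3 - <<'E'
from h import *
st=ctrl.read_state();M=R.from_quat(np.roll(st["ee_rot"],-1)).as_matrix()
print(M.T@(np.array(ctrl.camera("wrist")["extrinsics"])[:3,3]-st["ee_pos"]))
E
```

```text
[ 0.07222019 -0.00102205 -0.15682538]
```

Request:
{"name": "servo_tool", "arguments": {
  "deltas": [
    [[0,0,0],[0,0,0.25]],
    [[0,0,0],[0,0,0.4]],
    [[0,0,0],[0,0,0.6]],
    [[0,0,0],[0,0,0.8]],
    [[0,0,0],[0,0,1]],
    [[0,0,0],[0,0,1]],
    [[0,0,0],[0,0,1]],
    [[0,0,0],[0,0,1]],
    [[0,0,0],[0,0,1]]
  ]
}}

```text
time: 3.9
ee_pos: [0.4801, -0.0513, 0.2723]
ee_rot: [-0.0, 0.985, 0.17, -0.0]
ft_force: [-0.2, 0.2, 0.2]
width: 0.002
finger_force: 0.0
```

Request:
{"name": "servo_tool", "arguments": {
  "deltas": [
    [[0,0,0],[0,0,0.25]],
    [[0,0,0],[0,0,0.4]],
    [[0,0,0],[0,0,0.6]],
    [[0,0,0],[0,0,0.8]],
    [[0,0,0],[0,0,1]],
    [[0,0,0],[0,0,1]],
    [[0,0,0],[0,0,1]],
    [[0,0,0],[0,0,1]],
    [[0,0,0],[0,0,1]]
  ]
}}

```text
time: 5.03
ee_pos: [0.48, -0.0513, 0.272]
ee_rot: [0.0, 0.817, -0.577, -0.0]
ft_force: [-0.1, 0.0, 0.2]
width: 0.002
finger_force: 0.0
```

```bash
python3 - <<'E'
from h import *
p=np.load('p.npy');go(p,[-130,0,27]);print(ctrl.read_state()['joint_pos'])
E
```

```text
t 5.025 pos [ 0.48   -0.0513  0.272 ] F [-0.1  0.   0.2] shift [0.024 0.004 1.487] turn [-0.000e+00  1.000e-03 -1.996e+00]
[-0.73179267  0.63896855  1.28053699  1.92852931 -0.68948317  1.11475342
 -1.96823912]
```

Request:
{"name": "servo_tool", "arguments": {
  "deltas": [
    [[0.024,0,0.35],[0,0,0]],
    [[0.024,0,0.7],[0,0,0]],
    [[0.024,0,1],[0,0,0]],
    [[0.024,0,1],[0,0,0]]
  ]
}}

```text
time: 5.52
ee_pos: [0.4792, -0.0544, 0.1203]
ee_rot: [0.001, 0.818, -0.576, -0.003]
ft_force: [-0.0, 0.2, 0.5]
width: 0.005
finger_force: 0.0
```

Request:
{"name": "servo_tool", "arguments": {
  "deltas": [
    [[0,0,0.2],[0,0,0]],
    [[0,0,0.4],[0,0,0]],
    [[0,0,0.487],[0,0,0]],
    [[0,0,0.487],[0,0,0]]
  ]
}}

```text
time: 6.02
ee_pos: [0.4822, -0.0554, 0.0505]
ee_rot: [-0.001, 0.817, -0.576, 0.001]
ft_force: [-0.5, -0.1, 0.0]
width: 0.005
finger_force: 0.0
```

```bash
python3 - <<'E'
from h import *
p=np.load('p.npy');go(p,[-47.5,0,27]);print(ctrl.read_state()['joint_pos'])
E
```

```text
t 6.025 pos [ 0.4822 -0.0554  0.0505] F [-0.5 -0.1  0. ] shift [-0.003 -0.541  0.011] turn [-0.    -0.002 -1.995]
[-0.41940379  0.84895333  0.75900181  2.12412416 -1.08373119  0.62572356
 -1.66693804]
```

Request:
{"name": "servo_tool", "arguments": {
  "deltas": [
    [[0,-0.04,0],[0,0,0]],
    [[0,-0.08,0],[0,0,0]],
    [[0,-0.12,0],[0,0,0]],
    [[0,-0.16,0],[0,0,0]],
    [[0,-0.2,0],[0,0,0]],
    [[0,-0.24,0],[0,0,0]],
    [[0,-0.28,0],[0,0,0]],
    [[0,-0.32,0],[0,0,0]],
    [[0,-0.36,0],[0,0,0]],
    [[0,-0.4,0],[0,0,0]],
    [[0,-0.44,0],[0,0,0]],
    [[0,-0.47,0],[0,0,0]],
    [[0,-0.49,0],[0,0,0]],
    [[0,-0.5,0],[0,0,0]]
  ]
}}

```text
time: 7.78
ee_pos: [0.5517, -0.0303, 0.0494]
ee_rot: [0.0, 0.817, -0.576, -0.0]
ft_force: [-2.0, -1.3, 2.3]
width: 0.004
finger_force: 1.1
```

```bash
python3 - <<'E'
from h import *
import cv2
p=np.load('p.npy');go(p,[-47.5,0,27]);print(ctrl.read_state()['joint_pos'])
i=[cv2.resize(ctrl.camera("top")["img"][165:265,275:375],None,fx=4,fy=4),cv2.resize(ctrl.camera("scene")["img"][165:265,255:355],None,fx=4,fy=4)]
cv2.imwrite("pics/m1.png",np.hstack(i))
E
```

```text
t 7.775 pos [ 0.5517 -0.0303  0.0494] F [-2.  -1.3  2.3] shift [-0.001 -0.048  0.002] turn [-0.     0.    -1.996]
[-0.47616002  0.92231905  0.80667926  1.94212311 -1.0082306   0.74820471
 -1.85248651]
```

View pics/m1.png

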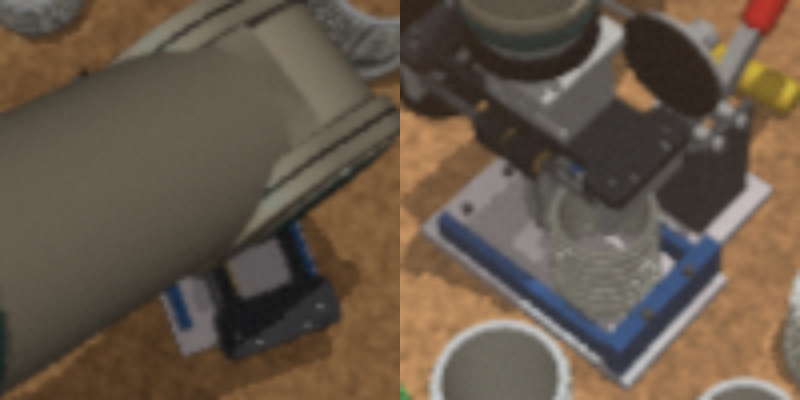

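Request:
{"name": "servo_tool", "arguments": {
  "deltas": [
    [[0,-0.01,0],[0,0,0]],
    [[0,-0.02,0],[0,0,0]],
    [[0,-0.03,0],[0,0,0]],
    [[0,-0.035,0],[0,0,0]],
    [[0,-0.04,0],[0,0,0]]
  ]
}}

```text
time: 8.5
ee_pos: [0.5573, -0.0283, 0.0494]
ee_rot: [0.0, 0.817, -0.576, -0.0]
ft_force: [-0.1, 0.0, 0.2]
width: 0.006
finger_force: 0.8
```

Request:
{"name": "servo_tool", "arguments": {
  "deltas": [
    [[0,-0.005,0],[0,0,0]],
    [[0,-0.01,0],[0,0,0]],
    [[0,-0.01,0],[0,0,0]]
  ]
}}

```text
time: 8.88
ee_pos: [0.5588, -0.0278, 0.0494]
ee_rot: [-0.0, 0.817, -0.576, 0.0]
ft_force: [-1.0, -0.1, 1.0]
width: 0.006
finger_force: 0.6
```

Request:
{"name": "servo_tool", "arguments": {
  "deltas": [
    [[0,-0.005,0],[0,0,0]],
    [[0,-0.01,0],[0,0,0]],
    [[0,-0.01,0],[0,0,0]]
  ]
}}

```text
time: 9.25
ee_pos: [0.5602, -0.0273, 0.0494]
ee_rot: [-0.0, 0.817, -0.576, 0.0]
ft_force: [-0.1, -0.7, 1.3]
width: 0.007
finger_force: 0.6
```

Request:
{"name": "servo_tool", "arguments": {
  "deltas": [
    [[0,-0.005,0],[0,0,0]],
    [[0,-0.01,0],[0,0,0]],
    [[0,-0.01,0],[0,0,0]]
  ]
}}

```text
time: 9.62
ee_pos: [0.5604, -0.0273, 0.0494]
ee_rot: [0.001, 0.817, -0.576, -0.001]
ft_force: [-4.8, -0.6, 2.5]
width: 0.003
finger_force: 2.5
```

Request:
{"name": "servo_tool", "arguments": {
  "deltas": [
    [[0,-0.005,0],[0,0,0]],
    [[0,-0.01,0],[0,0,0]],
    [[0,-0.01,0],[0,0,0]]
  ]
}}

```text
time: 10.0
ee_pos: [0.5604, -0.0272, 0.0494]
ee_rot: [0.001, 0.817, -0.577, -0.002]
ft_force: [-7.4, -2.5, 6.5]
width: 0.003
finger_force: 4.1
```

Request:
{"name": "servo_tool", "arguments": {
  "deltas": [
    [[0,0.05,0],[0,0,0]],
    [[0,0.15,0],[0,0,0]],
    [[0,0.3,0],[0,0,0]],
    [[0,0.4,0],[0,0,0]],
    [[0,0.4,-0.3],[0,0,0]],
    [[0,0.4,-0.6],[0,0,0]],
    [[0,0.4,-1],[0,0,0]],
    [[0,0.4,-1],[0,0,0]]
  ]
}}

```text
time: 11.0
ee_pos: [0.5095, -0.0473, 0.2032]
ee_rot: [-0.002, 0.817, -0.576, 0.004]
ft_force: [-0.9, -0.4, -0.8]
width: 0.007
finger_force: 0.0
```

Request:
{"name": "servo_tool", "arguments": {
  "deltas": [
    [[0,0.2,-0.3],[0,0,0]],
    [[0,0.4,-0.6],[0,0,0]],
    [[0,0.4,-0.6],[0,0,0]]
  ]
}}

```text
time: 11.38
ee_pos: [0.45, -0.0675, 0.2911]
ee_rot: [-0.002, 0.817, -0.577, 0.001]
ft_force: [1.3, 0.5, -0.6]
width: 0.004
finger_force: 0.0
```

```bash
python3 - <<'E'
from h import *
import cv2
p=np.load('p.npy');go(p,[0,172,200]);print(ctrl.read_state()['joint_pos'])
s=ctrl.camera("scene")
cv2.imwrite("pics/m2.png",np.hstack([cv2.resize(s["img"][165:265,255:355],None,fx=4,fy=4),cv2.resize(ctrl.camera("top")["img"][165:265,275:375],None,fx=4,fy=4)]))
E
```

```text
t 11.375 pos [ 0.45   -0.0675  0.2911] F [ 1.3  0.5 -0.6] shift [-1.154 -1.09   0.466] turn [ 0.    -0.005 -1.997]
[-0.71659572  0.49396449  1.20087939  1.9688099  -0.54030939  1.04568414
 -2.07126471]
```

View pics/m2.png

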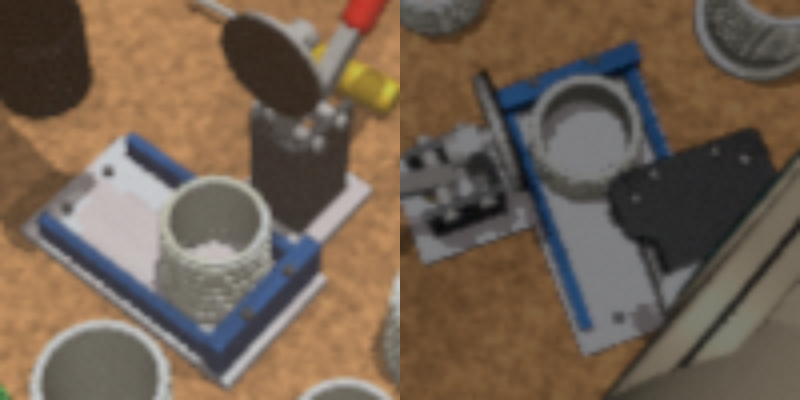

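Request:
{"name": "servo_tool", "arguments": {
  "deltas": [
    [[-0.2,0,0],[0,0,-0.12]],
    [[-0.4,0,0],[0,0,-0.24]],
    [[-0.6,0,0],[0,0,-0.36]],
    [[-0.8,0,0],[0,0,-0.48]],
    [[-1,0,0],[0,0,-0.6]],
    [[-1,0,0],[0,0,-0.72]],
    [[-1,0,0],[0,0,-0.84]],
    [[-1,0,0],[0,0,-0.95]],
    [[-1,0,0],[0,0,-1]],
    [[-1,0,0],[0,0,-1]]
  ]
}}

```text
time: 12.72
ee_pos: [0.3992, 0.0754, 0.2883]
ee_rot: [0.0, 0.985, 0.17, -0.001]
ft_force: [0.8, -0.5, -0.3]
width: 0.001
finger_force: 0.0
```

Request:
{"name": "servo_tool", "arguments": {
  "deltas": [
    [[0,0,0],[0,0,-0.12]],
    [[0,0,0],[0,0,-0.24]],
    [[0,0,0],[0,0,-0.36]],
    [[0,0,0],[0,0,-0.48]],
    [[0,0,0],[0,0,-0.6]],
    [[0,0,0],[0,0,-0.72]],
    [[0,0,0],[0,0,-0.84]],
    [[0,0,0],[0,0,-0.95]],
    [[0,0,0],[0,0,-1]],
    [[0,0,0],[0,0,-1]]
  ]
}}

```text
time: 13.98
ee_pos: [0.3994, 0.075, 0.2887]
ee_rot: [-0.001, 0.577, 0.817, -0.0]
ft_force: [-0.9, 0.0, -0.9]
width: 0.005
finger_force: 0.0
```

```bash
python3 - <<'E'
from h import *
p=np.load('p.npy');go(p,[0,172,230]);print(ctrl.read_state()['joint_pos'])
E
```

```text
t 13.975 pos [0.3994 0.075  0.2887] F [-0.9  0.  -0.9] shift [0.145 1.093 0.243] turn [-0.001 -0.     0.003]
[-0.63700801  0.21435818  0.46687888  2.06716    -0.12388736  0.88767348
  0.2396804 ]
```

Request:
{"name": "servo_tool", "arguments": {
  "deltas": [
    [[0.1,0.35,0],[0,0,0]],
    [[0.145,0.7,0],[0,0,0]],
    [[0.145,0.95,0],[0,0,0]],
    [[0.145,1,0],[0,0,0]]
  ]
}}

```text
time: 14.48
ee_pos: [0.5348, 0.1465, 0.288]
ee_rot: [-0.0, 0.577, 0.817, -0.001]
ft_force: [-0.3, -0.5, -0.1]
width: 0.003
finger_force: 0.0
```

Request:
{"name": "servo_tool", "arguments": {
  "deltas": [
    [[0,0.05,0.1],[0,0,0]],
    [[0,0.093,0.243],[0,0,0]],
    [[0,0.093,0.243],[0,0,0]]
  ]
}}

```text
time: 14.85
ee_pos: [0.5445, 0.1496, 0.251]
ee_rot: [-0.002, 0.577, 0.817, -0.002]
ft_force: [0.9, 0.3, 0.2]
width: 0.006
finger_force: 0.0
```

```bash
python3 - <<'E'
from h import *
import cv2
p=np.load('p.npy');go(p,[0,172,180])
L=np.radians(42);c=ctrl.camera("wrist");cv2.imwrite("pics/w2.png",c["img"])
print(proj(c,F(p,[[0,98+r*np.cos(L),100+r*np.sin(L)] for r in(50,90,146)])).round().tolist())
E
```

```text
t 14.85 pos [0.5445 0.1496 0.251 ] F [0.9 0.3 0.2] shift [-0.001  0.016  0.326] turn [-0.003 -0.     0.004]
[[325.0, 237.0], [325.0, 215.0], [326.0, 173.0]]
```

View pics/w2.png

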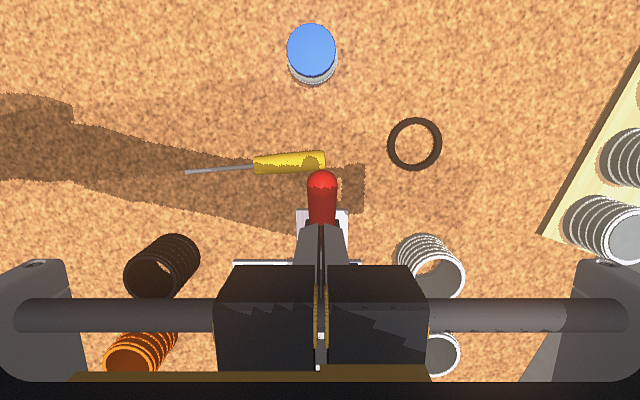

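Request:
{"name": "servo_tool", "arguments": {
  "deltas": [
    [[0,0,0.1],[0,0,0]],
    [[0,0,0.2],[0,0,0]],
    [[0,0,0.25],[0,0,0]],
    [[0,0,0.28],[0,0,0]],
    [[0,0,0.31],[0,0,0]],
    [[0,0,0.34],[0,0,0]],
    [[0,0,0.37],[0,0,0]],
    [[0,0,0.4],[0,0,0]],
    [[0,0,0.43],[0,0,0]],
    [[0,0,0.46],[0,0,0]]
  ]
}}

```text
time: 16.15
ee_pos: [0.5486, 0.1508, 0.1853]
ee_rot: [0.001, 0.576, 0.817, 0.002]
ft_force: [-0.2, 1.6, 6.4]
width: 0.005
finger_force: 2.6
```

Request:
{"name": "servo_tool", "arguments": {
  "deltas": [
    [[0,0,0.03],[0,0,0]],
    [[0,0,0.06],[0,0,0]],
    [[0,0,0.09],[0,0,0]],
    [[0,0,0.12],[0,0,0]],
    [[0,0,0.15],[0,0,0]],
    [[0,0,0.18],[0,0,0]],
    [[0,0,0.21],[0,0,0]]
  ]
}}

```text
time: 17.02
ee_pos: [0.5461, 0.1499, 0.1518]
ee_rot: [-0.0, 0.576, 0.817, -0.001]
ft_force: [0.9, 0.5, 1.0]
width: 0.007
finger_force: 0.4
```

Request:
{"name": "servo_tool", "arguments": {
  "deltas": [
    [[0,0,0.03],[0,0,0]],
    [[0,0,0.06],[0,0,0]],
    [[0,0,0.09],[0,0,0]],
    [[0,0,0.12],[0,0,0]],
    [[0,0,0.12],[0,0,0]],
    [[0,0,0.12],[0,0,0]]
  ]
}}

```text
time: 17.77
ee_pos: [0.5468, 0.1502, 0.1345]
ee_rot: [0.0, 0.576, 0.817, 0.0]
ft_force: [0.1, -0.6, 0.5]
width: 0.004
finger_force: 0.0
```

```bash
python3 - <<'E'
from h import *
import cv2
c=ctrl.camera("scene");p=np.load("p.npy")
L=np.radians(-6)
print((4*(proj(c,F(p,[[0,98+146*np.cos(L),100+146*np.sin(L)],[0,0,80]]))-[255,120])).round().tolist())
cv2.imwrite("pics/m3.png",cv2.resize(c["img"][120:265,255:400],None,fx=4,fy=4))
E
```

```text
[[443.0, 165.0], [209.0, 399.0]]
```

View pics/m3.png

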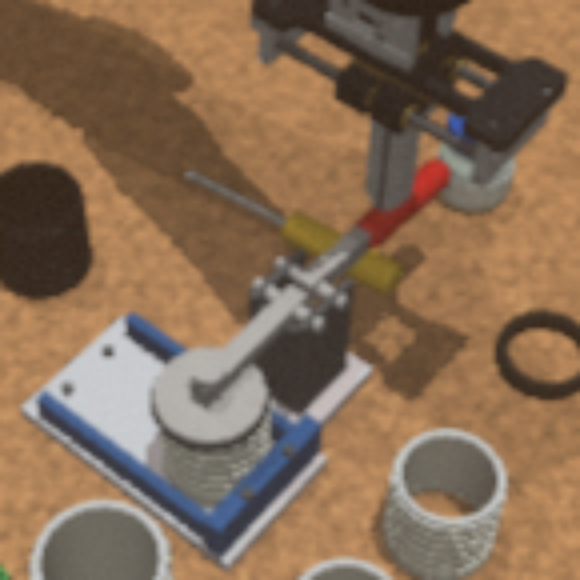

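The handle is locked: its tip sits at the predicted pixel (443,165), and the plate covers the sleeve's mouth at about (210,395). Retracting now.

Request:
{"name": "servo_tool", "arguments": {
  "deltas": [
    [[0,0,-0.15],[0,0,0]],
    [[0,0,-0.4],[0,0,0]],
    [[0,0,-0.7],[0,0,0]],
    [[0,0,-1],[0,0,0]],
    [[0,0,-1],[0,0,0]]
  ]
}}

```text
time: 18.45
ee_pos: [0.549, 0.1504, 0.2883]
ee_rot: [0.002, 0.576, 0.817, 0.003]
ft_force: [-0.6, 1.0, -0.7]
width: 0.005
finger_force: 0.0
```

Request:
{"name": "servo_tool", "arguments": {
  "deltas": [
    [[0.3,-0.3,0],[0,0,0]],
    [[0.6,-0.6,0],[0,0,0]],
    [[0.9,-0.9,0],[0,0,0]],
    [[1,-0.9,0],[0,0,0]],
    [[1,-0.9,0],[0,0,0]],
    [[1,-0.9,0],[0,0,0]]
  ]
}}

```text
time: 19.2
ee_pos: [0.3698, 0.2452, 0.2842]
ee_rot: [0.0, 0.577, 0.817, -0.0]
ft_force: [-0.2, 0.5, 0.2]
width: 0.005
finger_force: 0.0
```

```bash
python3 - <<'E'
from h import *
import cv2
c=ctrl.camera("scene")["img"];t=ctrl.camera("top")["img"]
cv2.imwrite("pics/m4.png",np.hstack([cv2.resize(c[120:265,255:400],(400,400)),cv2.resize(t[160:280,225:345],(400,400))]))
E
```

```text
(no output)
```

View pics/m4.png

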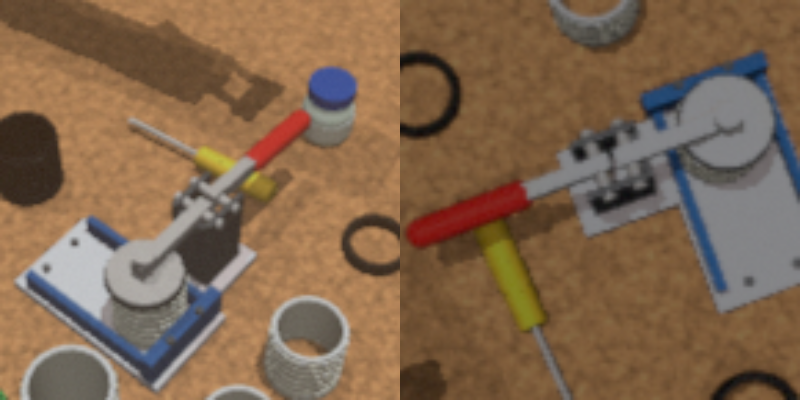

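The handle is still locked, the plate is seated on the sleeve at home, and the arm is clear. Nothing else in view has moved.

```bash
python3 -c "
from plant import ctrl
print(ctrl.job_done())"
```

```text
the job is handed in; nothing more can be done
None
```

The sleeve is home against the stop, the clamp is locked with the seal plate on the sleeve's mouth, the arm is clear of the fixture, and the job was handed in at about 19 s of the 48 s allowed (no verdict was returned).

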